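# Thread a current transformer round a bent primary conductor and close the link

### The arm

A 6-joint arm with a two-finger parallel gripper is mounted at the origin on the work surface. World frame = base frame: x ahead of the robot, y to its left, z up, the work surface at z = 0. Lengths are in m, angles in rad, forces in N, time in s.
With the tool pointing down it reaches from about 0.375 to 0.975 m from the base axis. Payload 3.8 kg.
Tool frame: the origin (TCP) lies midway between the tips of the shut fingers; the grasp point (between the pads) lies ctrl.grip_point_offset behind it (ctrl.grip_point_offset is the distance from the TCP to the grasp point, in m); y points along the fingers, x is the direction in which the jaws open and shut, and the axes are right-handed (so a half turn about y gives the same grasp; the last joint's range is limited). The gripper opens to 88 mm and grips with 3 to 60 N. Pads are 18 mm wide; open, the fingers measure 123 mm over their backs; the gripper's body (75 mm by 187 mm) begins 45 mm behind the grasp point.
Start: joints at [-1.373, 0.264, 1.604, -0, 1.274, -0.037], TCP at [0.157, -0.656, 0.239] pointing down, gripper open.
Joint ranges: [-2.63, 2.63], [-0.94, 2.18], [0.31, 2.57], [-1.31, 4.45], [0, 2.66], [-2.55, 2.55]. Speed limits (rad/s): [2.57, 2.57, 3.14, 3.14, 3.14, 3.14].

### API

Orientations are given as a unit quaternion [x, y, z, w].
In Python, from rig import ctrl, capture, get_calibration, look_for, silhouettes, place_of gives the robot as it stands. The module is installed in compiled form; this text tells all that it offers.
- The arm moves only by the tool carry_out, never from a script. Its argument "series" is a list of rows, each a list of 5 numbers: the shift along the tool's x, y, z in mm, then the turn about the tool's y in rad, then the gripper's target within -1 to 1 (fully open at 1, half-way at 0, shut at -1). A call has exactly 8 rows; each row shifts and turns the commanded pose from where the row before left it, along the tool's axes as they then stand; what a row does not reach is not made up. A row lasts 1/8 s, in which the tool goes at most 62.5 mm and 10.7 degrees, less where a joint would pass 70% of its speed; a pose out of reach is approached as far as the arm can. A call with a gripper value outside its range is refused whole. The fingers move at their own pace and stop on an object; "newtons" is the grip in N (left out, the last holds). Time passes only in rows, so rows that do not move let the fingers close, or fill a call up. It gives the time, the measured TCP pose, the force and the opening at its end, in the units of the state.
- ctrl.observe(): the state, without advancing time (a new reading comes with each control period).
- capture(name): name is "scene" or "top" or "wrist"; returns the picture (384x512x3 uint8, red, green, blue); there is no depth.
- get_calibration(name): a dict with "mtx" (3x3 intrinsics, pixels), "dist" ([k1, k2, p1, p2, k3] as OpenCV has them; the pictures are not rectified), "world_to_cam" (4x4, takes a point from world to camera coordinates). Camera axes: x right, y down, z forward; pixel columns grow to the right and rows downward; lengths in m; the calibration is good to about 2 mm. A picture is of the moment at which its call begins: read the wrist's pose just before it. get_calibration takes no time and is no camera call; for the wrist camera it gives the pose at the moment of the call.
- ctrl.close_job(): hands the job in, once; it reports no verdict.
Trained networks look in the newest picture that a camera, given by its name, has taken for a name from the list of things; names that differ only in an ending like _2 or _b are one class to them, and where a whole thing is asked for, a point or a joint stands for the part that bears it (a point fixed in the world has none). Each returns a list of dicts, best first, with "confidence" (0 to 1); they miss things now and then, are a little off and sometimes report something else, mostly with a low value. They report only what shows in the picture. A call takes as long as a camera call.
- look_for(camera, query): "at" ([x, y, z] in m, in world coordinates, good to about 4 mm: the middle of the surface that is visible of it).
- silhouettes(camera, query): "region" (384x512 bool, what is visible of it).
- place_of(camera, query): "at" ([x, y, z] in m, in world coordinates, good to about 4 mm: a listed point, or the origin of a listed thing).
The state is a dict: "time_s": time; "joint_pos": joint angles; "qvel": joint speeds; "tau": joint torques, N m; "position": TCP position; "ee_rot": TCP orientation; "wrist_force": force on the tool from outside, world axes, zero at the start; "wrist_torque": the same for the moment, N m; "gripper_width": opening from 0.0 (shut) to 1.0 (fully open).
Only numpy, scipy, OpenCV 4.12 (cv2) and the standard library are available. Lean on these libraries where they do the work, as an engineer would, in place of code of your own. Each camera call takes 0.05 s, during which the arm holds its last target.

### The job

Mount the window-type current transformer for calibration: thread it over the free end of the bent copper rod on the test board and slide it round the bend, turning it with the rod, until it stands upright and square to the rod on the dark rubber pad. Then swing the hinged copper link fully home over the free end of the rod to close the primary loop. Let go of everything and leave the other things on the bench alone.

Things in the scene. Friction and masses are not known exactly. Their poses are not given: they have to be found in the camera images.
- ct: current transformer, loose, grey plastic, 0.3 to 0.6 kg, standing on its foot (50 x by 84 y by 6 mm). Origin: centre of the underside; z up, x along the bore. Case 36 (x) by 78 (y), 6 to 90 mm high. On top, centred, the terminal housing, 36 (x) by 46 (y), 90 to 118 mm high: grip it across either pair of faces. Front and back are alike; either may go first
- ct_bore (a point): centre of the transformer's round through bore, 36 mm in diameter, 36 mm long, 48 mm above its underside; x along the bore
- jig: test board, fixed: plywood 300 (x) by 290 (y), 18 mm thick, centred at (15, -15) mm in its frame; origin on the bench, z up. An 18 mm copper rod runs level over it, centre 70 mm above the bench. In its frame (mm): from the free tip (-90, -135) along +y to (-90, -40), quarter circle of radius 100 about (10, -40) to (10, 60), then along +x into the fixed terminal block
- rod_tip (a point): centre of the rod's free tip, 70 mm above the bench; axes as the board's: the rod leads away from here along +y. The last 31 mm are milled to a tang 18 wide and 10 high. Only the terminal block holds the rod; all the rest of it is clear for threading
- bend_start (a point): on the rod's centre line where the bend begins (end of the straight free leg)
- bend_end (a point): on the rod's centre line where the bend ends and the straight leg to the terminal block begins. The block, centred at (135, 60) mm in the board's frame, is 46 (x) by 60 (y) mm and stands 92 mm high over the bench with its bolts
- pad (a point): centre of the dark rubber pad, 74 (along the rod) by 104 mm, level with the board top under the last straight leg; the point is on the board top, 18 mm above the bench, straight below the rod; axes as the board's, x along the rod
- link_pivot (a point): axis of the swing link's upright hinge pin, at the height of the rod's centre, at (30, -125) mm in the board's frame, on a black insulator; axes as the board's. A brass stud and nut rise to 99 mm above the bench there
- link (a joint): angle of the swing link in rad: 0 = closed (link along -x of the board, over the rod's tip, against its stop), growing as it opens, counter-clockwise seen from above; about 1.5 = pointing along -y of the board, away from the rod. It stays where it is left; about 0.12 N m of friction turns it
- link_end (a point): point on the link's push face, 115 mm out from the pivot, 13 mm off the link's middle line, 70 mm above the bench. The link is a copper channel on its side, 26 wide, 20 high (60 to 80 mm above the bench), reaching 135 mm from the pivot. Axes turn with the link: -x points outward from the pivot; the flat push face looks along -y: push it along +y to close
- resistor: bystander, loose: standard resistor, an upright steel can 76 mm in diameter, 100 mm high with its terminals; origin under its centre
- multimeter: bystander, loose: black hand multimeter lying flat, 170 by 84 by 46 mm; origin under its centre

How it is judged:
By the outcome, as a careful person would: the job done as asked, in the order asked, and still so for the second after the job is handed in, with the robot touching nothing.
It also fails if it takes over 67 s, if anything falls off the work surface, if the arm or the gripper's body presses on something with over 40 N, if the wrist force passes 120 N, or if a joint passes its speed limit or range.

## Working session

There is one attempt and no reset: what is moved stays moved. The work goes in short steps, Python scripts to look and compute and a tool call to move; the robot and the scene stay as the last step left them, time stands still between calls to the robot, and variables do not carry over. Pictures are saved under pics/ and viewed, and the job is handed in when it is done.

Besides the shell and the picture viewer there is one more tool, called after "Emit:" as a command line: name --pt "numbers of a row" for each row, then --argument value for the rest. carry_out: Moves the arm, as the interface text tells. Its arguments: {"type":"object","properties":{"series":{"type":"array","items":{"type":"array","items":{"type":"number"}}},"newtons":{"type":"number"}},"required":["series"]}

```bash
mkdir -p pics; python3 - <<'E'
from rig import ctrl, capture, get_calibration, look_for, silhouettes, place_of
import cv2, json
print(ctrl.observe()); print(ctrl.grip_point_offset)
for n in ["scene","top"]:
    im=capture(n); cv2.imwrite(f"pics/{n}0.png", im[:,:,::-1])
    for q in ["ct","ct_bore","jig","rod_tip","bend_start","bend_end","pad","link_pivot","link_end","resistor","multimeter"]:
        r=place_of(n,q)
        print(n,q,[( [round(v,4) for v in d["at"]], round(d["confidence"],2), {k:v for k,v in d.items() if k not in("at","confidence")}) for d in r[:2]])
print(ctrl.observe()["time_s"])
E
```

```text
{'time_s': 0.0, 'joint_pos': array([-1.37289197e+00,  2.64736177e-01,  1.60534139e+00, -2.94873982e-05,
        1.27370183e+00, -3.69170025e-02]), 'qvel': array([-6.97583970e-04,  2.26375011e-04,  6.68938994e-04,  3.16829252e-04,
       -7.53861610e-05,  2.17665879e-04]), 'tau': array([ 6.49874710e-04, -5.02117825e+01, -3.56884253e+01,  7.29510770e-02,
        2.95577827e-02, -1.85447889e-04]), 'position': array([ 0.15689202, -0.65579526,  0.23741705]), 'ee_rot': array([-0.55463639,  0.43857975, -0.43738909,  0.55562313]), 'wrist_force': array([ 0.96932536, -0.0796924 , -0.82108535]), 'wrist_torque': array([0.0113126 , 0.01602357, 0.00986706]), 'gripper_width': 1.000716279316914}
0.0187
scene ct [([0.4199, -0.3199, -0.0001], 0.85, {}), ([0.5905, -0.3126, 0.0013], 0.42, {})]
scene ct_bore []
scene jig [([0.566, 0.2051, 0.0027], 0.7, {})]
scene rod_tip [([0.4757, 0.07, 0.0674], 0.91, {})]
scene bend_start [([0.4791, 0.1626, 0.0721], 0.59, {}), ([0.603, 0.0799, 0.0662], 0.31, {})]
scene bend_end [([0.5788, 0.2685, 0.0718], 0.85, {}), ([0.5996, 0.0777, 0.0672], 0.75, {})]
scene pad [([0.6139, 0.2664, 0.0184], 0.96, {})]
scene link_pivot [([0.6003, 0.0778, 0.0665], 0.79, {})]
scene link_end [([0.6475, -0.0246, 0.0724], 0.73, {})]
scene resistor [([0.5924, -0.313, 0.0022], 0.61, {})]
scene multimeter [([0.4755, 0.5333, -0.0016], 0.66, {}), ([0.4777, 0.1634, 0.0685], 0.26, {})]
top ct [([0.414, -0.3264, 0.0059], 0.71, {})]
top ct_bore [([0.4171, -0.3205, 0.047], 0.76, {})]
top jig [([0.5673, 0.206, 0.0002], 0.65, {})]
top rod_tip [([0.4836, 0.0708, 0.0692], 0.63, {})]
top bend_start []
top bend_end [([0.5787, 0.2633, 0.0712], 0.58, {})]
top pad [([0.6148, 0.2694, 0.0201], 0.64, {})]
top link_pivot [([0.6027, 0.0819, 0.071], 0.72, {}), ([0.6414, -0.0273, 0.0674], 0.44, {})]
top link_end []
top resistor [([0.5938, -0.3157, -0.0019], 0.74, {})]
top multimeter [([0.4722, 0.5356, -0.0034], 0.83, {})]
1.2
```

View pics/scene0.png

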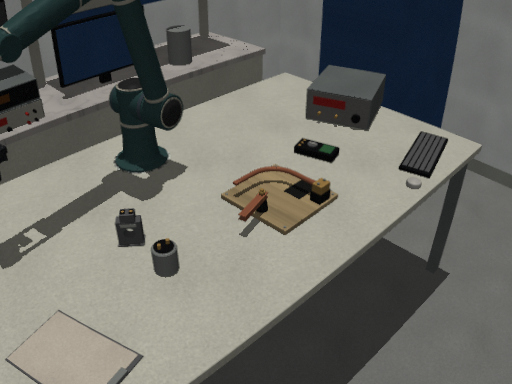

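View pics/top0.png

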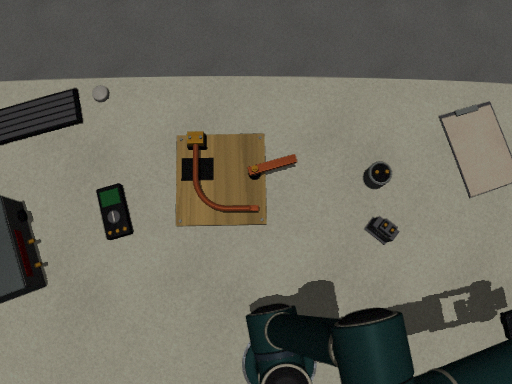

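```bash
cat > h.py <<'E'
from rig import ctrl, capture, get_calibration, look_for, silhouettes, place_of
import cv2, numpy as np
from scipy.spatial.transform import Rotation as R
def ray(cam,uv,z,cal=None):
    c=cal or get_calibration(cam); p=cv2.undistortPoints(np.array(uv,float).reshape(-1,1,2),np.array(c["mtx"],float),np.array(c["dist"],float)).reshape(-1,2)
    T=np.linalg.inv(np.array(c["world_to_cam"])); d=np.c_[p,np.ones(len(p))]@T[:3,:3].T; o=T[:3,3]
    s=(z-o[2])/d[:,2]; return o+d*s[:,None]
def proj(cam,P,cal=None):
    c=cal or get_calibration(cam); W=np.array(c["world_to_cam"])
    return cv2.projectPoints(np.array(P,float).reshape(-1,1,3),cv2.Rodrigues(W[:3,:3])[0],W[:3,3],np.array(c["mtx"],float),np.array(c["dist"],float))[0].reshape(-1,2)
def st():
    s=ctrl.observe(); r=R.from_quat(s["ee_rot"]).as_matrix()
    print("t",round(s["time_s"],2),"pos",s["position"].round(4),"x",r[:,0].round(3),"y",r[:,1].round(3),"z",r[:,2].round(3),"F",s["wrist_force"].round(1),"w",round(s["gripper_width"],3),"q",s["joint_pos"].round(2)); return s,r
E
python3 - <<'E'
from h import *
st()
im=cv2.imread("pics/top0.png")
cv2.imwrite("pics/crop_ct.png",cv2.resize(im[130:270,320:440],None,fx=5,fy=4.2*5/4.2,interpolation=cv2.INTER_CUBIC)[:600])
cv2.imwrite("pics/crop_jig.png",cv2.resize(im[120:240,160:310],None,fx=5,fy=5,interpolation=cv2.INTER_CUBIC))
im=cv2.imread("pics/scene0.png")
cv2.imwrite("pics/crop_sc.png",cv2.resize(im[190:290,90:210],None,fx=6,fy=6,interpolation=cv2.INTER_CUBIC))
c=get_calibration("top");print(np.round(np.linalg.inv(c["world_to_cam"])[:3,3],3),c["mtx"])
c=get_calibration("wrist");s,r=st();print(np.round(r.T@(np.linalg.inv(c["world_to_cam"])[:3,3]-s["position"]),3), (r.T@np.linalg.inv(c["world_to_cam"])[:3,:3]).round(2))
capture("top")
for q in ["jig","ct","link"]:
    for d in silhouettes("top",q)[:1]:
        m=d["region"]; print(q,d["confidence"],m.sum(),cv2.minAreaRect(np.argwhere(m)[:,::-1].astype(np.float32)))
        np.save(f"sil_{q}.npy",m)
E
```

```text
t 1.2 pos [ 0.157  -0.6565  0.2387] x [ 0.233 -0.973 -0.   ] y [-0.  0. -1.] z [ 0.973  0.233 -0.   ] F [ 0.5 -0.1 -0.3] w 1.002 q [-1.37  0.26  1.6  -0.    1.27 -0.04]
[0.286 0.081 1.47 ] [[458.9599393    0.         252.19139505]
 [  0.         458.9599393  188.41659942]
 [  0.           0.           1.        ]]
t 1.2 pos [ 0.157  -0.6565  0.2387] x [ 0.233 -0.973 -0.   ] y [-0.  0. -1.] z [ 0.973  0.233 -0.   ] F [ 0.5 -0.1 -0.3] w 1.002 q [-1.37  0.26  1.6  -0.    1.27 -0.04]
[ 0.001 -0.147  0.079] [[ 1.    0.   -0.  ]
 [ 0.   -0.3   0.95]
 [ 0.   -0.95 -0.3 ]]
jig 0.57 8564 ((236.5, 178.0), (94.0, 121.0), 90.0)
ct 0.58 590 ((382.1229248046875, 228.8524627685547), (29.96063232421875, 22.918601989746094), 39.80556869506836)
link 0.9 389 ((272.3167419433594, 164.6312713623047), (9.01334285736084, 49.72745895385742), 74.35775756835938)
```

```bash
ls pics
```

```text
crop_ct.png
crop_jig.png
crop_sc.png
scene0.png
top0.png
```

View pics/crop_ct.png

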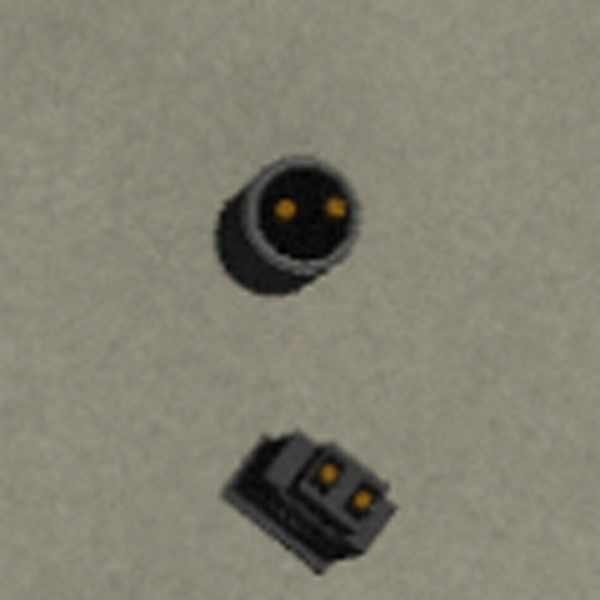

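View pics/crop_jig.png

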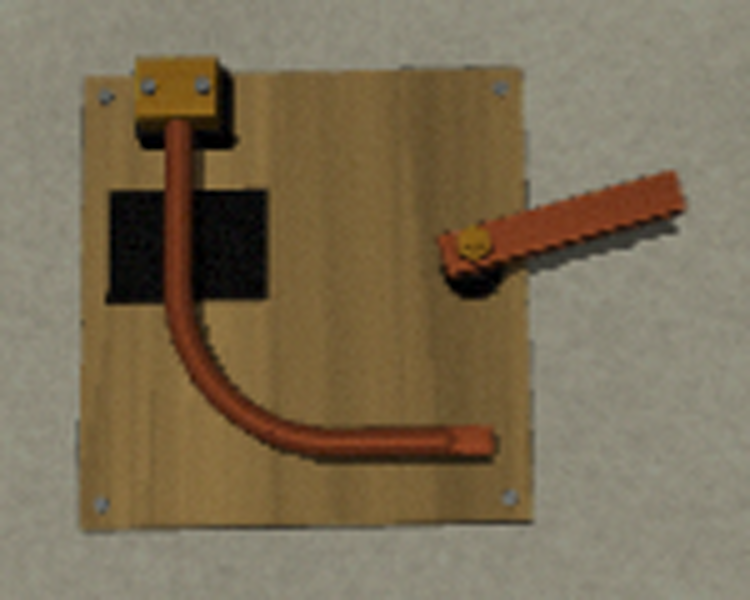

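View pics/crop_sc.png

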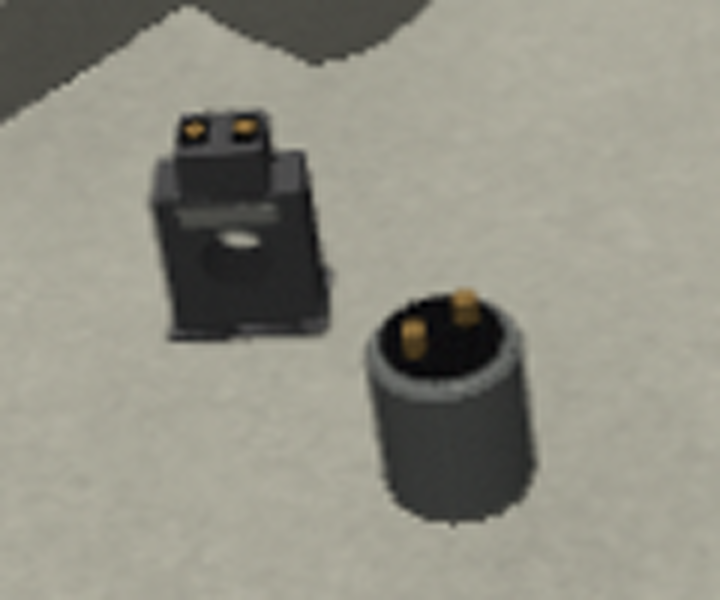

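```bash
python3 - <<'E'
from h import *
from scipy.optimize import least_squares
def un(p,o): p=np.array(p,float); return (p+.5)/5-.5+np.array(o)
C=[(83,77),(523,68),(531,521),(80,527)]; B=np.array([(165,130),(165,-160),(-135,-160),(-135,130)])/1000
W=ray("top",un(C,(160,120)),0.018)[:,:2]
extra_b=[];
def f(p):
    c,s=np.cos(p[2]),np.sin(p[2]); return ((B@np.array([[c,s],[-s,c]]))+p[:2]-W).ravel()
r=least_squares(f,[.566,.205,0]); print(r.x, (r.fun*1000).round(1))
P=r.x;c,s=np.cos(P[2]),np.sin(P[2])
w=lambda x,y:np.round(P[:2]+np.array([[c,-s],[s,c]])@np.array([x,y])/1000,4)
for n,x,y in [("tip",-90,-135),("bs",-90,-40),("be",10,60),("piv",30,-125),("pad",47,60)]: print(n,w(x,y))
# rod check: tip end center pixels
print("tip",ray("top",un([(494,441)],(160,120)),0.072), "pivot", ray("top",un([(474,240)],(160,120)),0.099))
print("pad",ray("top",un([(110,190),(268,190),(268,300),(108,302)],(160,120)),0.018))
print("linkend",ray("top",un([(675,172),(686,210)],(160,120)),0.08))
o=(320,130)
F=ray("top",un([(222,494),(320,574)],o),0.003);print("foot",F, np.hypot(*(F[1]-F[0])[:2]), np.degrees(np.arctan2(*(F[1]-F[0])[[1,0]])))
F=ray("top",un([(329,474),(362,500)],o),0.118);print("bolts",F,F.mean(0), np.degrees(np.arctan2(*(F[1]-F[0])[[1,0]])))
oo=np.array((90,190)); us=lambda p:(np.array(p,float)+.5)/6-.5+oo
F=ray("scene",us([(195,131),(245,127)]),0.118);print("bolts",F,F.mean(0), np.degrees(np.arctan2(*(F[1]-F[0])[[1,0]])))
F=ray("scene",us([(170,340),(328,330)]),0.003);print("foot",F, np.hypot(*(F[1]-F[0])[:2]), np.degrees(np.arctan2(*(F[1]-F[0])[[1,0]])))
E
```

```text
[0.56863213 0.20646435 0.02334736] [ 0.6 -0.7  0.6  0.4 -0.2 -1.1 -1.   1.4]
tip [0.4818 0.0694]
bs [0.4796 0.1644]
be [0.5772 0.2667]
piv [0.6015 0.0822]
pad [0.6142 0.2675]
tip [[0.48120708 0.06865467 0.072     ]] pivot [[0.6015645  0.08161034 0.099     ]]
pad [[0.65280419 0.32001317 0.018     ]
 [0.65306679 0.21621634 0.018     ]
 [0.57981996 0.21455926 0.018     ]
 [0.5780149  0.31862261 0.018     ]]
linkend [[ 0.6503361  -0.04388428  0.08      ]
 [ 0.62592792 -0.05045384  0.08      ]]
foot [[ 0.42497417 -0.27350157  0.003     ]
 [ 0.37304711 -0.33651262  0.003     ]] 0.08165054977931231 -129.4917397231361
bolts [[ 0.42594298 -0.3114402   0.118     ]
 [ 0.41027167 -0.33114889  0.118     ]] [ 0.41810733 -0.32129454  0.118     ] -128.48985508503114
bolts [[ 0.404502   -0.32692697  0.118     ]
 [ 0.41986038 -0.30624007  0.118     ]] [ 0.41218119 -0.31658352  0.118     ] 53.40905327032022
foot [[ 0.40780677 -0.36555709  0.003     ]
 [ 0.45958449 -0.29945889  0.003     ]] 0.08396371415001398 51.92679050189958
```

```bash
cat >> h.py <<'E'
def plan(start,goal,n=8,g=1.0):
    """start/goal: x,y,z (m), yaw deg of tool x. rows in tool axes, rounded with carry"""
    p=np.array(start,float); goal=np.array(goal,float); s0=p.copy(); out=[]
    for i in range(1,n+1):
        t=s0+(goal-s0)*i/n; a=np.radians(p[3]); d=(t-p)[:3]*1000
        r=[round(d[0]*np.cos(a)+d[1]*np.sin(a)),round(-d[2]),round(-d[0]*np.sin(a)+d[1]*np.cos(a)),round(-np.radians(t[3]-p[3]),2),g]
        p[:3]+=np.array([r[0]*np.cos(a)-r[2]*np.sin(a), r[0]*np.sin(a)+r[2]*np.cos(a), -r[1]])/1000; p[3]-=np.degrees(r[3]); out.append(r)
    print(str(out).replace(" ","")); print("end",p.round(4)); return p
def cur():
    s,r=st(); return [*s["position"],np.degrees(np.arctan2(r[1,0],r[0,0]))]
def board(x,y):
    c,s=np.cos(.0233),np.sin(.0233); return np.array([.5686+(c*x-s*y)/1000,.2065+(s*x+c*y)/1000])
E
python3 -c "
from h import *
plan([.157,-.656,.239,-76.5],[.415,-.32,.22,-38.7])"
```

```text
[[-33,2,41,np.float64(-0.08),1.0],[-30,3,44,np.float64(-0.08),1.0],[-27,2,46,np.float64(-0.09),1.0],[-22,3,48,np.float64(-0.08),1.0],[-18,2,50,np.float64(-0.08),1.0],[-14,2,51,np.float64(-0.08),1.0],[-10,3,52,np.float64(-0.09),1.0],[-5,2,52,np.float64(-0.08),1.0]]
end [  0.415   -0.3205   0.22   -38.6848]
```

Emit:
carry_out --pt "-33 2 41 -0.08 1" --pt "-30 3 44 -0.08 1" --pt "-27 2 46 -0.09 1" --pt "-22 3 48 -0.08 1" --pt "-18 2 50 -0.08 1" --pt "-14 2 51 -0.08 1" --pt "-10 3 52 -0.09 1" --pt "-5 2 52 -0.08 1" --newtons 45

```text
time_s: 2.4
position: [0.4163, -0.3198, 0.2199]
ee_rot: [0.667, -0.233, 0.234, -0.667]
wrist_force: [1.0, 0.2, 0.7]
gripper_width: 0.999
```

```bash
sed -i 's/round(-np.radians(t\[3\]-p\[3\]),2)/float(round(-np.radians(t[3]-p[3]),2))/' h.py; python3 - <<'E'
from h import *
capture("scene"); s=cur()
cal=get_calibration("wrist"); im=capture("wrist"); cv2.imwrite("pics/w1.png",im[:,:,::-1])
for q in ["ct","ct_bore"]:
    print(q,[(np.round(d["at"],4),d["confidence"]) for d in place_of("wrist",q)])
cur()
E
```

```text
t 2.45 pos [ 0.4192 -0.3151  0.2196] x [ 0.785 -0.62  -0.   ] y [ 0.003  0.004 -1.   ] z [0.62  0.785 0.005] F [ 1.   3.3 -0.8] w 0.999 q [-0.7  -0.01  1.95  0.01  1.21 -0.03]
ct [(array([ 0.4173, -0.3241,  0.0021]), 0.89)]
ct_bore []
t 2.6 pos [ 0.4158 -0.3206  0.2199] x [ 0.781 -0.624  0.   ] y [-0.    -0.001 -1.   ] z [ 0.624  0.781 -0.001] F [-0.1  0.2  0.3] w 0.998 q [-0.7  -0.01  1.94 -0.    1.21 -0.03]
```

View pics/w1.png

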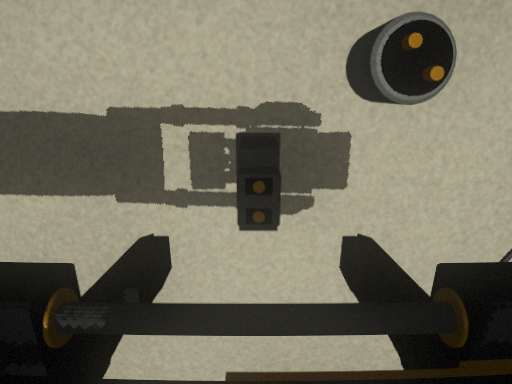

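```bash
python3 - <<'E'
from h import *
cur(); cal=get_calibration("wrist"); im=capture("wrist")
cv2.imwrite("pics/w2.png",cv2.resize(im[120:240,200:320,::-1],None,fx=5,fy=5,interpolation=cv2.INTER_CUBIC))
import pickle; pickle.dump(cal,open("cal2.pkl","wb"))
m=silhouettes("wrist","ct")[0]["region"]; ys,xs=np.where(m); print(xs.min(),xs.max(),ys.min(),ys.max(),cv2.minAreaRect(np.c_[xs,ys].astype(np.float32)))
E
```

```text
t 2.6 pos [ 0.4158 -0.3206  0.2199] x [ 0.781 -0.624  0.   ] y [-0.    -0.001 -1.   ] z [ 0.624  0.781 -0.001] F [-0.1  0.2  0.3] w 0.998 q [-0.7  -0.01  1.94 -0.    1.21 -0.03]
235 280 126 224 ((257.4999694824219, 175.0), (97.99998474121094, 44.99999237060547), 90.0)
```

View pics/w2.png

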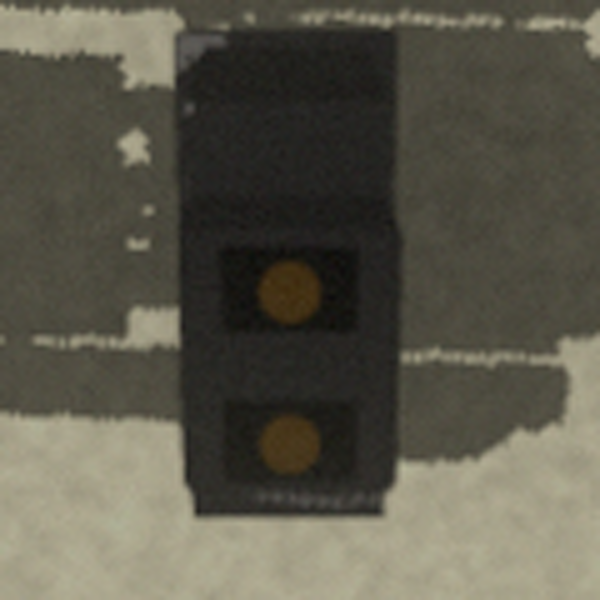

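```bash
python3 - <<'E'
from h import *
import pickle
cal=pickle.load(open("cal2.pkl","rb"))
un=lambda p:(np.array(p,float)+.5)/5-.5+np.array((200,120))
F=ray("wrist",un([(290,292),(290,444)]),.118,cal);print(F,F.mean(0),np.degrees(np.arctan2(*(F[0]-F[1])[[1,0]])))
F=ray("wrist",un([(182,232),(400,232),(188,490),(393,490),(194,512),(384,512)]),.118,cal);print(F)
print("far/near edge mid",F[:2].mean(0),F[2:4].mean(0))
E
```

```text
[[ 0.42517702 -0.31334757  0.118     ]
 [ 0.4088407  -0.33395939  0.118     ]] [ 0.41700886 -0.32365348  0.118     ] 51.600710005720195
[[ 0.41782504 -0.29475774  0.118     ]
 [ 0.44515782 -0.31652736  0.118     ]
 [ 0.39022442 -0.32973034  0.118     ]
 [ 0.41728936 -0.35129606  0.118     ]
 [ 0.38845932 -0.33346656  0.118     ]
 [ 0.41366037 -0.3535475   0.118     ]]
far/near edge mid [ 0.43149143 -0.30564255  0.118     ] [ 0.40375689 -0.3405132   0.118     ]
```

Emit:
carry_out --pt "3 20 -2 0 1" --pt "0 25 0 0 1" --pt "0 25 0 0 1" --pt "0 25 0 0 1" --pt "0 20 0 0 1" --pt "0 17 0 0 1" --pt "0 0 0 0 1" --pt "0 0 0 0 1"

```text
time_s: 3.7
position: [0.4167, -0.3254, 0.0884]
ee_rot: [0.667, -0.234, 0.235, -0.667]
wrist_force: [0.2, -0.3, -0.2]
gripper_width: 0.995
```

Emit:
carry_out --pt "0 0 0 0 -1" --pt "0 0 0 0 -1" --pt "0 0 0 0 -1" --pt "0 0 0 0 -1" --pt "0 0 0 0 -1" --pt "0 0 0 0 -1" --pt "0 0 0 0 -1" --pt "0 0 0 0 -1" --newtons 45

```text
time_s: 4.7
position: [0.4162, -0.3244, 0.0877]
ee_rot: [-0.667, 0.235, -0.234, 0.667]
wrist_force: [-1.3, 1.0, 2.0]
gripper_width: 0.404
```

```bash
python3 - <<'E'
from h import *
print(cur()); b=board(-90,-195); print(b)
plan([.4162,-.3244,.111,-38.5],[b[0]+.001,b[1],.111,91.3],22,-1)
E
```

```text
t 4.7 pos [ 0.4162 -0.3244  0.0877] x [ 0.78  -0.626 -0.001] y [-0.  0. -1.] z [0.626 0.78  0.   ] F [-1.3  1.   2. ] w 0.404 q [-0.71  0.13  2.06  0.    0.95 -0.03]
[np.float64(0.4162351708136684), np.float64(-0.3244203417460417), np.float64(0.0876760680191816), np.float64(-38.73031330205088)]
[0.48316752 0.00945612]
[[-7,0,14,-0.1,-1],[-6,0,14,-0.11,-1],[-4,0,15,-0.1,-1],[-2,0,15,-0.1,-1],[-1,0,16,-0.1,-1],[1,0,15,-0.11,-1],[2,0,16,-0.1,-1],[4,0,15,-0.1,-1],[5,0,14,-0.11,-1],[7,0,14,-0.1,-1],[8,0,13,-0.1,-1],[10,0,13,-0.11,-1],[10,0,11,-0.1,-1],[12,0,10,-0.1,-1],[13,0,8,-0.1,-1],[13,0,8,-0.11,-1],[15,0,6,-0.1,-1],[15,0,4,-0.1,-1],[15,0,3,-0.11,-1],[15,0,2,-0.1,-1],[16,0,-1,-0.1,-1],[15,0,-2,-0.11,-1]]
end [4.84600e-01 9.30000e-03 1.11000e-01 9.15614e+01]
```

Emit:
carry_out --pt "0 -12 0 0 -1" --pt "0 -12 0 0 -1" --pt "-7 0 14 -0.1 -1" --pt "-6 0 14 -0.11 -1" --pt "-4 0 15 -0.1 -1" --pt "-2 0 15 -0.1 -1" --pt "-1 0 16 -0.1 -1" --pt "1 0 15 -0.11 -1"

```text
time_s: 5.7
position: [0.4359, -0.2336, 0.1122]
ee_rot: [0.707, -0.018, 0.019, -0.707]
wrist_force: [0.3, -0.6, -6.1]
gripper_width: 0.401
```

Emit:
carry_out --pt "2 0 16 -0.1 -1" --pt "4 0 15 -0.1 -1" --pt "5 0 14 -0.11 -1" --pt "7 0 14 -0.1 -1" --pt "8 0 13 -0.1 -1" --pt "10 0 13 -0.11 -1" --pt "10 0 11 -0.1 -1" --pt "12 0 10 -0.1 -1"

```text
time_s: 6.7
position: [0.4605, -0.1118, 0.1123]
ee_rot: [0.656, 0.265, -0.264, -0.656]
wrist_force: [-0.3, 0.7, -5.7]
gripper_width: 0.408
```

Emit:
carry_out --pt "13 0 8 -0.1 -1" --pt "13 0 8 -0.11 -1" --pt "15 0 6 -0.1 -1" --pt "15 0 4 -0.1 -1" --pt "15 0 3 -0.11 -1" --pt "15 0 2 -0.1 -1" --pt "16 0 -1 -0.1 -1" --pt "15 0 -2 -0.11 -1"

```text
time_s: 7.7
position: [0.4865, 0.0093, 0.1123]
ee_rot: [0.493, 0.507, -0.506, -0.493]
wrist_force: [0.3, 0.5, -6.3]
gripper_width: 0.407
```

```bash
python3 - <<'E'
from h import *
capture("scene");cur(); print(board(-90,-195))
im=capture("wrist"); cv2.imwrite("pics/w3.png",im[:,:,::-1])
for q in ["ct","rod_tip","bend_start","ct_bore"]:
    print(q,[(np.round(d["at"],4),d["confidence"]) for d in place_of("wrist",q)])
im=capture("scene"); cv2.imwrite("pics/s3.png",cv2.resize(im[120:270,160:360,::-1],None,fx=4,fy=4,interpolation=cv2.INTER_CUBIC))
for q in ["ct","rod_tip","ct_bore"]:
    print(q,[(np.round(d["at"],4),d["confidence"]) for d in place_of("scene",q)])
im=capture("top"); cv2.imwrite("pics/t3.png",cv2.resize(im[120:260,160:330,::-1],None,fx=4,fy=4,interpolation=cv2.INTER_CUBIC))
E
```

```text
t 7.75 pos [0.4869 0.0107 0.1124] x [-0.03   1.     0.001] y [ 0.001  0.001 -1.   ] z [-1.    -0.03  -0.001] F [ 0.9  1.7 -5.1] w 0.402 q [-0.03  0.02  2.12  0.    0.99 -1.63]
[0.48316752 0.00945612]
ct [(array([0.4851, 0.0085, 0.0229]), 0.76)]
rod_tip [(array([0.4832, 0.0664, 0.0682]), 0.79)]
bend_start [(array([0.4811, 0.1606, 0.0748]), 0.7)]
ct_bore []
ct [(array([0.4867, 0.0105, 0.0235]), 0.81)]
rod_tip [(array([0.4796, 0.073 , 0.0697]), 0.94), (array([0.5682, 0.2013, 0.003 ]), 0.71), (array([0.614 , 0.2654, 0.0167]), 0.51)]
ct_bore [(array([0.4889, 0.0084, 0.0735]), 0.67)]
```

View pics/w3.png

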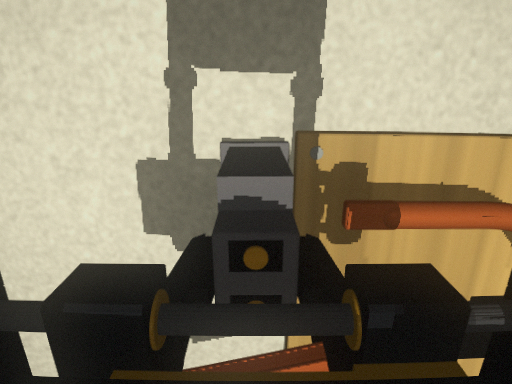

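View pics/s3.png

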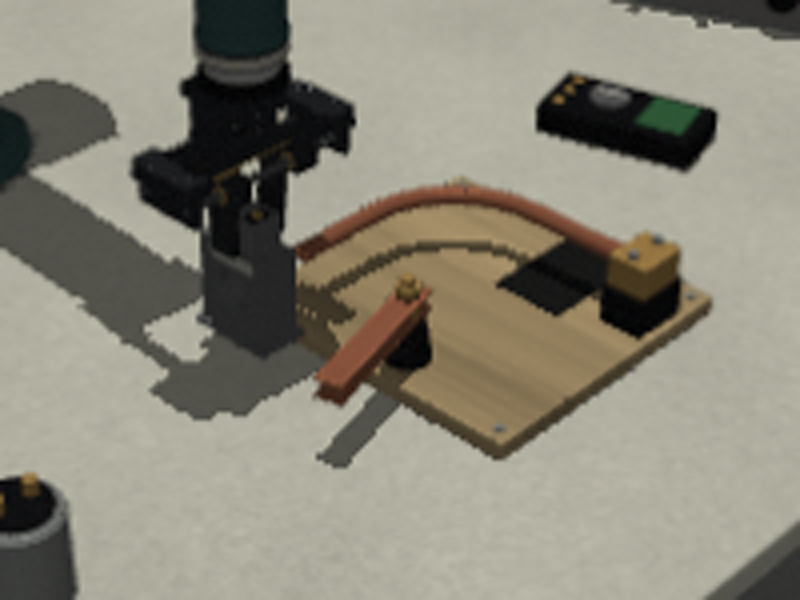

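View pics/t3.png

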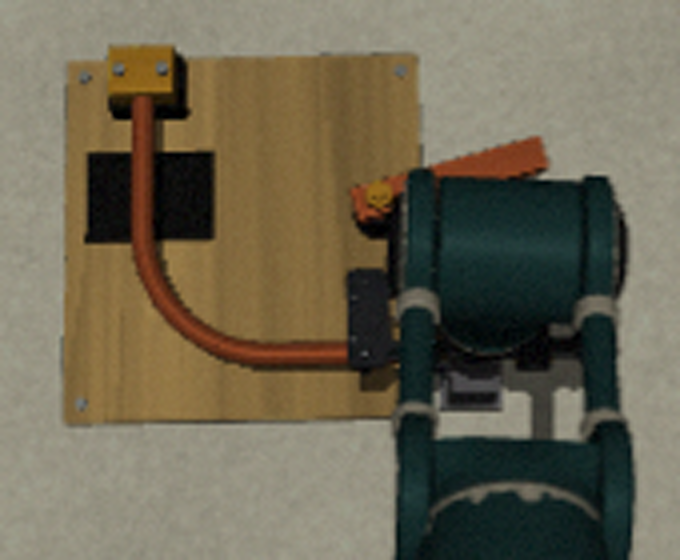

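```bash
python3 - <<'E'
from h import *
cur()
cal=get_calibration("wrist")
F=ray("wrist",[(345,216),(400,215.5),(512,216)],.070,cal);print("rod",F.round(4))
F=ray("wrist",[(256,257),(256,302)],.118+.024,cal);print("bolts",F.round(4), F.mean(0))
F=ray("wrist",[(220,210),(293,210)],.142,cal);print("housing far edge",F.round(4))
E
```

```text
t 8.25 pos [0.4861 0.0084 0.1117] x [-0.022  1.    -0.   ] y [-0. -0. -1.] z [-1.    -0.022  0.   ] F [ 0.3  0.3 -6.3] w 0.403 q [-0.03  0.03  2.13 -0.    0.99 -1.63]
rod [[0.4828 0.0658 0.07  ]
 [0.4818 0.1017 0.07  ]
 [0.4807 0.1786 0.07  ]]
bolts [[0.4731 0.0081 0.142 ]
 [0.4954 0.0087 0.142 ]] [0.48426757 0.0083809  0.142     ]
housing far edge [[ 0.4527 -0.0066  0.142 ]
 [ 0.452   0.0222  0.142 ]]
```

```bash
cat >> h.py <<'E'
OZ=.0018
def tcp(bx,by,psi_b,z):
    a=np.radians(psi_b)+.0233; c=board(bx,by); return np.array([c[0]+OZ*np.sin(a),c[1]-OZ*np.cos(a),z,np.degrees(a)])
def arc(th,z): t=np.radians(th); return tcp(10-100*np.cos(t),-40+100*np.sin(t),90-th,z)
def follow(start,wps,g=-1):
    p=np.array(start,float); out=[]
    for t in wps:
        a=np.radians(p[3]); d=(t-p)[:3]*1000
        r=[round(d[0]*np.cos(a)+d[1]*np.sin(a)),round(-d[2]),round(-d[0]*np.sin(a)+d[1]*np.cos(a)),float(round(-np.radians(t[3]-p[3]),2)),g]
        p[:3]+=np.array([r[0]*np.cos(a)-r[2]*np.sin(a), r[0]*np.sin(a)+r[2]*np.cos(a), -r[1]*1.])/1000; p[3]-=np.degrees(r[3]); out.append([int(v) if i!=3 else v for i,v in enumerate(r)])
    for i in range(0,len(out),8): print(str(out[i:i+8]).replace(" ",""))
    print("end",p.round(4)); return p
E
python3 - <<'E'
from h import *
c=[.4862,.0086,.1118,91.3]
print(tcp(-90,-195,90,.111))
p=follow(c,[tcp(-90,y,90,.111) for y in (-195,-183,-170,-155,-140,-125,-110,-95)])
E
```

```text
[4.84967029e-01 9.49805532e-03 1.11000000e-01 9.13349917e+01]
[[1,1,1,-0.0,-1],[12,0,0,-0.0,-1],[13,0,0,-0.0,-1],[15,0,0,-0.0,-1],[15,0,0,-0.0,-1],[15,0,0,-0.0,-1],[15,0,0,-0.0,-1],[15,0,0,-0.0,-1]]
end [ 0.4829  0.1096  0.1108 91.3   ]
```

Emit:
carry_out --pt "1 1 1 0 -1" --pt "12 0 0 0 -1" --pt "13 0 0 0 -1" --pt "15 0 0 0 -1" --pt "15 0 0 0 -1" --pt "15 0 0 0 -1" --pt "15 0 0 0 -1" --pt "15 0 0 0 -1"

```text
time_s: 9.25
position: [0.4828, 0.1108, 0.1107]
ee_rot: [-0.494, -0.506, 0.506, 0.494]
wrist_force: [-0.3, 0.1, -4.9]
gripper_width: 0.408
```

```bash
python3 - <<'E'
from h import *
capture("top");c=cur(); print("want",tcp(-90,-95,90,.111))
im=capture("wrist"); cv2.imwrite("pics/w4.png",im[:,:,::-1])
im=capture("scene"); cv2.imwrite("pics/s4.png",cv2.resize(im[120:270,160:360,::-1],None,fx=4,fy=4,interpolation=cv2.INTER_CUBIC))
c=cur()
follow(c,[tcp(-90,y,90,.111) for y in (-83,-70,-55,-40)]+[arc(t,.111) for t in np.arange(6,91,6)]+[tcp(x,60,0,.111) for x in (20,30,40,47,47)])
E
```

```text
t 9.3 pos [0.4829 0.1123 0.1108] x [-0.023  1.     0.002] y [ 0.     0.002 -1.   ] z [-1.    -0.023 -0.   ] F [-0.3  2.2 -6.8] w 0.406 q [ 0.18  0.04  2.11  0.    0.99 -1.42]
want [ 0.48263724  0.10947091  0.111      91.33499166]
t 9.4 pos [0.4828 0.1104 0.1107] x [-0.025  1.    -0.   ] y [-0. -0. -1.] z [-1.    -0.025  0.   ] F [ 0.1 -0.5 -6.2] w 0.403 q [ 0.17  0.04  2.11 -0.    0.99 -1.42]
[[11,0,0,0.0,-1],[13,0,0,0.0,-1],[15,0,0,0.0,-1],[15,0,0,0.0,-1],[10,0,0,0.11,-1],[11,0,-1,0.1,-1],[10,0,0,0.11,-1],[10,0,-1,0.1,-1]]
[[10,0,-1,0.11,-1],[11,0,0,0.1,-1],[10,0,-1,0.1,-1],[10,0,0,0.11,-1],[10,0,-1,0.1,-1],[11,0,0,0.11,-1],[10,0,-1,0.1,-1],[10,0,0,0.11,-1]]
[[10,0,-1,0.1,-1],[11,0,0,0.11,-1],[10,0,-1,0.1,-1],[10,0,0,0.0,-1],[10,0,0,0.0,-1],[10,0,0,0.0,-1],[7,0,0,0.0,-1],[0,0,0,0.0,-1]]
end [0.6142 0.2657 0.1107 1.4694]
```

View pics/w4.png

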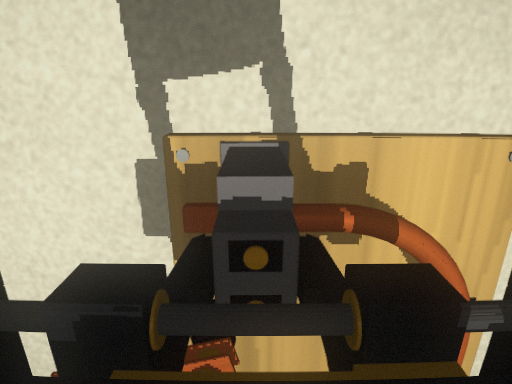

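View pics/s4.png

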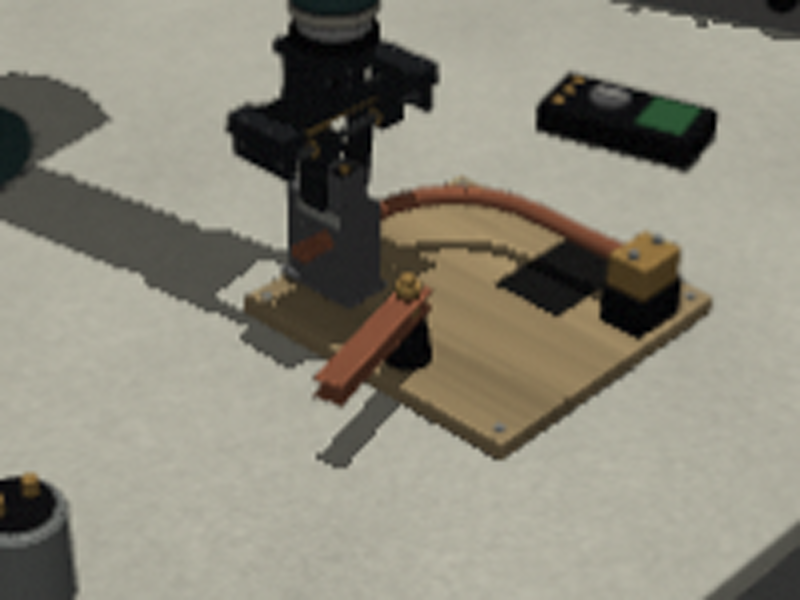

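Emit:
carry_out --pt "11 0 0 0 -1" --pt "13 0 0 0 -1" --pt "15 0 0 0 -1" --pt "15 0 0 0 -1" --pt "10 0 0 0.11 -1" --pt "11 0 -1 0.1 -1" --pt "10 0 0 0.11 -1" --pt "10 0 -1 0.1 -1"

```text
time_s: 10.4
position: [0.4888, 0.2048, 0.1106]
ee_rot: [-0.589, -0.391, 0.391, 0.589]
wrist_force: [0.2, -0.8, -5.7]
gripper_width: 0.402
```

```bash
python3 - <<'E'
from h import *
capture("top"); capture("top")
c=cur(); print("want",arc(24,.111))
im=capture("wrist"); cv2.imwrite("pics/w5.png",im[:,:,::-1])
follow(c,[arc(t,.111) for t in np.arange(30,91,6)]+[tcp(x,60,0,.111) for x in (20,30,40,47,47)])
E
```

```text
t 10.5 pos [0.4895 0.2052 0.1109] x [0.386 0.923 0.001] y [ 0.001  0.001 -1.   ] z [-0.923  0.386 -0.   ] F [ 0.2 -0.7 -6.4] w 0.405 q [ 0.35  0.11  2.04  0.    0.99 -0.83]
want [ 0.48891283  0.20458448  0.111      67.33499166]
[[9,0,0,0.1,-1],[11,0,-1,0.11,-1],[10,0,0,0.1,-1],[10,0,-1,0.11,-1],[11,0,0,0.1,-1],[10,0,-1,0.11,-1],[10,0,-1,0.1,-1],[10,0,0,0.11,-1]]
[[11,0,-1,0.1,-1],[10,0,0,0.11,-1],[10,0,-1,0.1,-1],[10,0,0,0.0,-1],[10,0,0,0.0,-1],[10,0,0,0.0,-1],[7,0,0,0.0,-1],[0,0,0,0.0,-1]]
end [0.6141 0.2655 0.1109 1.4335]
```

View pics/w5.png

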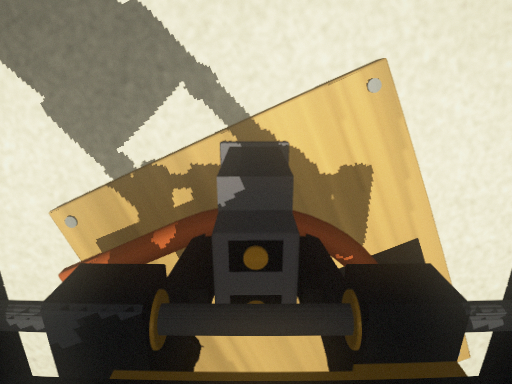

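Clean so far: the rod passes symmetrically through the case (rod arc at about (150–215, 235) and (300–370, 235)) and the force is unchanged. I'm continuing.

Emit:
carry_out --pt "9 0 0 0.1 -1" --pt "11 0 -1 0.11 -1" --pt "10 0 0 0.1 -1" --pt "10 0 -1 0.11 -1" --pt "11 0 0 0.1 -1" --pt "10 0 -1 0.11 -1" --pt "10 0 -1 0.1 -1" --pt "10 0 0 0.11 -1"

```text
time_s: 11.55
position: [0.5461, 0.2576, 0.1104]
ee_rot: [0.698, 0.117, -0.117, -0.697]
wrist_force: [-0.4, 0.9, -5.9]
gripper_width: 0.406
```

```bash
python3 - <<'E'
from h import *
capture("top"); capture("top")
c=cur(); print("want",arc(72,.111))
im=capture("wrist"); cv2.imwrite("pics/w6.png",im[:,:,::-1])
follow(c,[arc(t,.111) for t in (78,84,90)]+[tcp(x,60,0,.111) for x in (20,30,40,47,47)])
E
```

```text
t 11.65 pos [0.547  0.258  0.1107] x [0.944 0.329 0.001] y [ 0.001  0.    -1.   ] z [-0.329  0.944 -0.   ] F [-0.4 -0.3 -5.4] w 0.405 q [ 0.4   0.24  1.88 -0.    1.02  0.06]
want [ 0.54701609  0.25940525  0.111      19.33499166]
[[11,0,1,0.1,-1],[10,0,-1,0.11,-1],[10,0,0,0.1,-1],[10,0,0,0.0,-1],[10,0,0,0.0,-1],[10,0,0,0.0,-1],[7,0,0,0.0,-1],[0,0,0,0.0,-1]]
end [0.6139 0.2661 0.1107 1.4518]
```

View pics/w6.png

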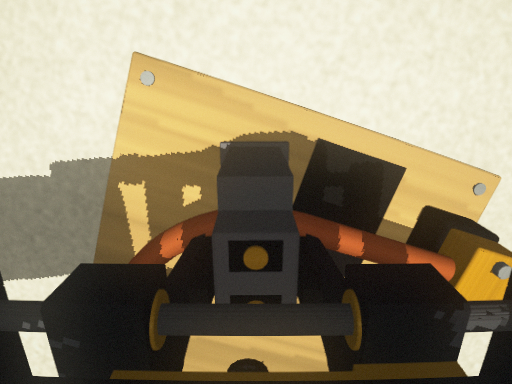

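Emit:
carry_out --pt "11 0 1 0.1 -1" --pt "10 0 -1 0.11 -1" --pt "10 0 0 0.1 -1" --pt "10 0 0 0 -1" --pt "10 0 0 0 -1" --pt "10 0 0 0 -1" --pt "8 0 0 0 -1" --pt "0 0 0 0 -1"

```text
time_s: 12.7
position: [0.6149, 0.2658, 0.1107]
ee_rot: [-0.707, -0.009, 0.008, 0.707]
wrist_force: [0.3, 0.0, -6.5]
gripper_width: 0.406
```

```bash
python3 - <<'E'
from h import *
capture("top")
c=cur(); print("want",tcp(47,60,0,.111))
cal=get_calibration("wrist")
im=capture("wrist"); cv2.imwrite("pics/w7.png",im[:,:,::-1])
for q in ["ct","pad","bend_end"]:
    print(q,[(np.round(d["at"],4),d["confidence"]) for d in place_of("wrist",q)])
im=capture("scene"); cv2.imwrite("pics/s7.png",cv2.resize(im[120:270,160:360,::-1],None,fx=4,fy=4,interpolation=cv2.INTER_CUBIC))
im=capture("top"); cv2.imwrite("pics/t7.png",cv2.resize(im[120:260,160:330,::-1],None,fx=4,fy=4,interpolation=cv2.INTER_CUBIC))
import pickle; pickle.dump(cal,open("cal7.pkl","wb"))
E
```

```text
t 12.75 pos [0.6143 0.2657 0.1106] x [ 1.     0.024 -0.   ] y [-0. -0. -1.] z [-0.024  1.    -0.   ] F [-1.2 -0.1 -6.4] w 0.405 q [0.37 0.35 1.73 0.   1.05 0.35]
want [0.61423131 0.2657792  0.111      1.33499166]
ct []
pad []
bend_end [(array([0.5763, 0.2653, 0.0722]), 0.72)]
```

View pics/w7.png

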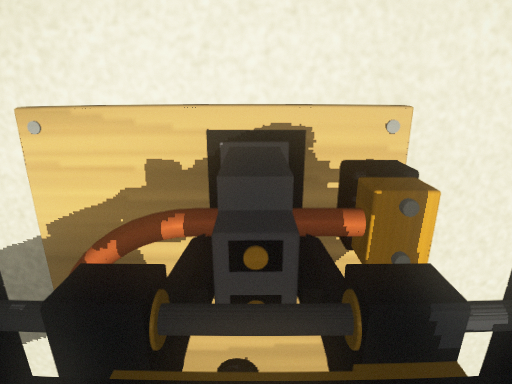

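View pics/s7.png

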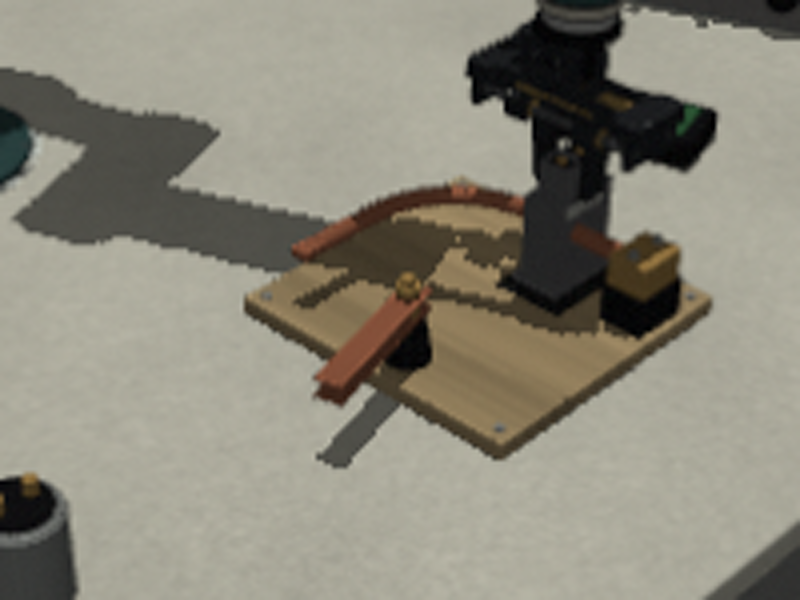

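```bash
python3 - <<'E'
from h import *
import pickle; cal=pickle.load(open("cal7.pkl","rb"))
print(ray("wrist",[(207,129),(305,129)],.018,cal).round(4)); print(ray("wrist",[(220,142),(290,142)],.0285,cal).round(4))
print(ray("wrist",[(256,257)],.1405,cal).round(4), ray("wrist",[(310,222),(350,222),(190,222)],.07,cal).round(4))
E
```

```text
[[0.5778 0.3163 0.018 ]
 [0.6509 0.3182 0.018 ]]
[[0.5886 0.3085 0.0285]
 [0.6391 0.3097 0.0285]]
[[0.615  0.2787 0.1405]] [[0.6502 0.2652 0.07  ]
 [0.676  0.2658 0.07  ]
 [0.5733 0.2632 0.07  ]]
```

Emit:
carry_out --pt "0 1 0 0 -1" --pt "0 1 0 0 -1" --pt "0 1 0 0 -1" --pt "0 1 0 0 -1" --pt "0 0 0 0 -1" --pt "0 0 0 0 -1" --pt "0 0 0 0 -1" --pt "0 0 0 0 -1"

```text
time_s: 14.05
position: [0.6142, 0.2658, 0.1067]
ee_rot: [-0.707, -0.008, 0.008, 0.707]
wrist_force: [-0.1, -0.2, -6.1]
gripper_width: 0.406
```

Emit:
carry_out --pt "0 1 0 0 -1" --pt "0 0 0 0 -1" --pt "0 0 0 0 -1" --pt "0 0 0 0 -1" --pt "0 0 0 0 -1" --pt "0 0 0 0 -1" --pt "0 0 0 0 -1" --pt "0 0 0 0 -1"

```text
time_s: 15.05
position: [0.6142, 0.2658, 0.1057]
ee_rot: [-0.707, -0.008, 0.008, 0.707]
wrist_force: [-1.0, 1.1, -5.8]
gripper_width: 0.403
```

Emit:
carry_out --pt "0 1 0 0 -1" --pt "0 0 0 0 -1" --pt "0 0 0 0 -1" --pt "0 0 0 0 -1" --pt "0 0 0 0 -1" --pt "0 0 0 0 -1" --pt "0 0 0 0 -1" --pt "0 0 0 0 -1"

```text
time_s: 16.05
position: [0.6143, 0.2659, 0.1057]
ee_rot: [-0.707, -0.009, 0.008, 0.707]
wrist_force: [-3.3, -3.4, 6.3]
gripper_width: 0.404
```

Emit:
carry_out --pt "0 0 0 0 0.2" --pt "0 0 0 0 0.5" --pt "0 0 0 0 0.8" --pt "0 0 0 0 0.8" --pt "0 0 0 0 0.8" --pt "0 0 0 0 0.8" --pt "0 -5 0 0 0.8" --pt "0 -15 0 0 0.8"

```text
time_s: 17.05
position: [0.6135, 0.2655, 0.1244]
ee_rot: [0.707, 0.008, -0.009, -0.707]
wrist_force: [0.5, 0.1, -0.4]
gripper_width: 0.901
```

Emit:
carry_out --pt "0 -20 0 0 0.8" --pt "0 -30 0 0 0.8" --pt "0 -30 0 0 0.8" --pt "0 -30 0 0 0.8" --pt "0 -10 0 0 -1" --pt "0 0 0 0 -1" --pt "0 0 0 0 -1" --pt "0 0 0 0 -1"

```text
time_s: 18.05
position: [0.6134, 0.2655, 0.2429]
ee_rot: [0.707, 0.008, -0.009, -0.707]
wrist_force: [-0.0, 1.0, -0.5]
gripper_width: 0.47
```

```bash
python3 - <<'E'
from h import *
c=cur()
cal=get_calibration("wrist")
im=capture("wrist"); cv2.imwrite("pics/w8.png",im[:,:,::-1])
for q in ["ct","pad"]:
    print(q,[(np.round(d["at"],4),d["confidence"]) for d in place_of("wrist",q)])
im=capture("scene"); cv2.imwrite("pics/s8.png",cv2.resize(im[120:270,160:360,::-1],None,fx=4,fy=4,interpolation=cv2.INTER_CUBIC))
for q in ["ct","link_end","link_pivot"]:
    print(q,[(np.round(d["at"],4),d["confidence"]) for d in place_of("scene",q)])
import pickle; pickle.dump(cal,open("cal8.pkl","wb"))
E
```

```text
t 18.05 pos [0.6134 0.2655 0.2429] x [ 1.     0.024 -0.003] y [-0.003 -0.001 -1.   ] z [-0.024  1.    -0.001] F [-0.   1.  -0.5] w 0.47 q [0.37 0.25 1.61 0.   1.28 0.35]
ct [(array([0.6133, 0.266 , 0.018 ]), 0.63)]
pad []
ct [(array([0.6136, 0.273 , 0.0171]), 0.78)]
link_end [(array([ 0.6476, -0.0275,  0.0706]), 0.7)]
link_pivot [(array([0.5991, 0.0786, 0.0661]), 0.9), (array([ 0.5896, -0.3141,  0.003 ]), 0.65)]
```

View pics/w8.png

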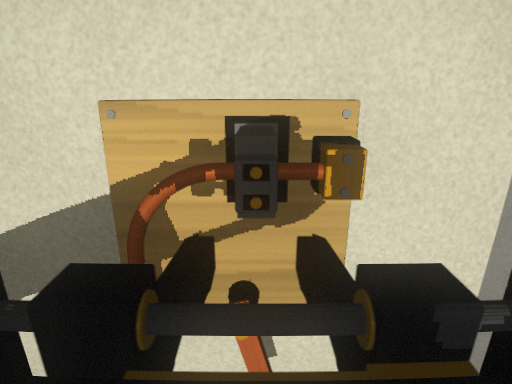

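View pics/s8.png

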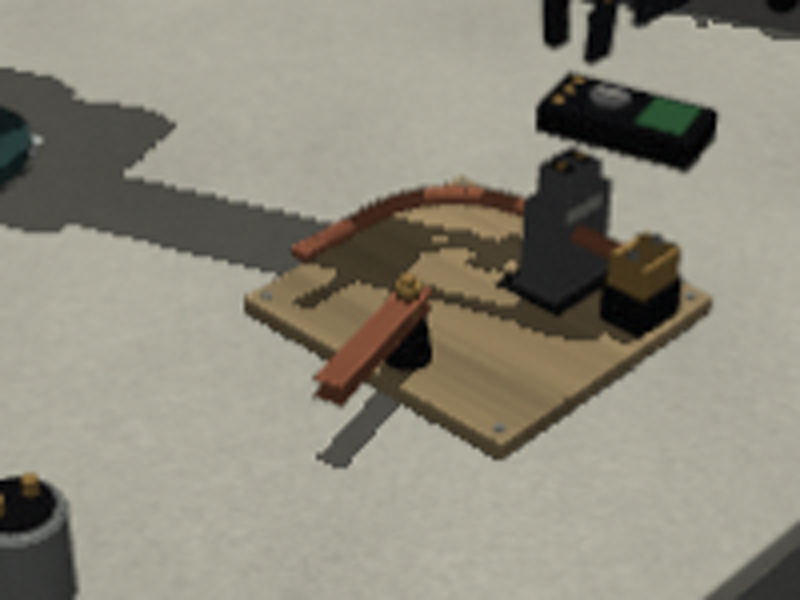

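```bash
cat >> h.py <<'E'
PV=np.array([.6015,.0818])
def lk(th,r,off,z=.064):
    a=np.pi+.0233+th; n=a+np.pi/2   # link dir ; push-face normal
    u=np.array([np.cos(a),np.sin(a)]); nn=np.array([np.cos(n),np.sin(n)])
    p=PV+r*u+off*nn; return np.array([p[0],p[1],z,np.degrees((n+np.pi)%(2*np.pi)-np.pi)])
E
python3 - <<'E'
from h import *
c=cur(); g=lk(1.82,.11,.046,.2); print(g)
p=follow(c,[np.array(c)+(g-np.array(c))*i/8 for i in range(1,9)])
print(c[:3],p)
E
```

```text
t 18.4 pos [0.6142 0.2658 0.2445] x [ 1.     0.024 -0.   ] y [-0. -0. -1.] z [-0.024  1.    -0.   ] F [ 0.1 -0.2 -0.2] w 0.153 q [ 0.37  0.25  1.61 -0.    1.28  0.35]
[ 6.75408395e-01 -1.17604035e-02  2.00000000e-01  1.56133104e+01]
[[7,6,-35,-0.03,-1],[6,5,-35,-0.03,-1],[4,6,-35,-0.03,-1],[4,5,-35,-0.03,-1],[3,6,-36,-0.04,-1],[1,5,-35,-0.03,-1],[0,6,-36,-0.03,-1],[-1,5,-35,-0.03,-1]]
end [ 6.75400e-01 -1.13000e-02  2.00500e-01  1.56979e+01]
[np.float64(0.6141707818844099), np.float64(0.26576559985078163), np.float64(0.2444609567710838)] [ 6.75413498e-01 -1.13483244e-02  2.00460957e-01  1.56978604e+01]
```

Emit:
carry_out --pt "7 6 -35 -0.03 -1" --pt "6 5 -35 -0.03 -1" --pt "4 6 -35 -0.03 -1" --pt "4 5 -35 -0.03 -1" --pt "3 6 -36 -0.04 -1" --pt "1 5 -35 -0.03 -1" --pt "0 6 -36 -0.03 -1" --pt "-1 5 -35 -0.03 -1"

```text
time_s: 19.4
position: [0.6757, -0.0125, 0.2006]
ee_rot: [0.7, 0.097, -0.097, -0.7]
wrist_force: [-1.3, 0.5, 0.0]
gripper_width: 0.005
```

```bash
python3 - <<'E'
from h import *
capture("scene"); capture("scene")
c=cur(); print(lk(1.82,.11,.046))
cal=get_calibration("wrist")
im=capture("wrist"); cv2.imwrite("pics/w9.png",im[:,:,::-1])
im=capture("top"); cv2.imwrite("pics/t9.png",cv2.resize(im[120:260,160:330,::-1],None,fx=4,fy=4,interpolation=cv2.INTER_CUBIC))
E
```

```text
t 19.5 pos [ 0.6756 -0.0147  0.1999] x [ 0.963  0.268 -0.001] y [-0.001 -0.001 -1.   ] z [-0.268  0.963 -0.001] F [ 0.6 -0.  -0.3] w 0.006 q [-0.06  0.29  1.64 -0.    1.21 -0.33]
[ 6.75408395e-01 -1.17604035e-02  6.40000000e-02  1.56133104e+01]
```

View pics/w9.png

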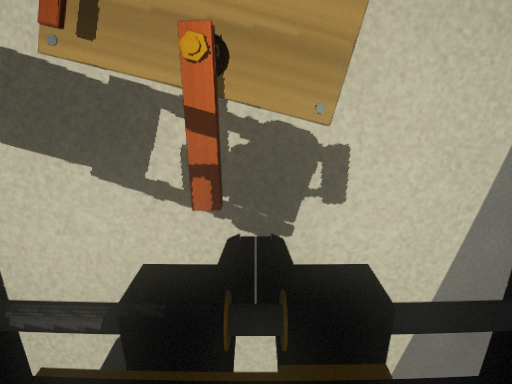

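View pics/t9.png

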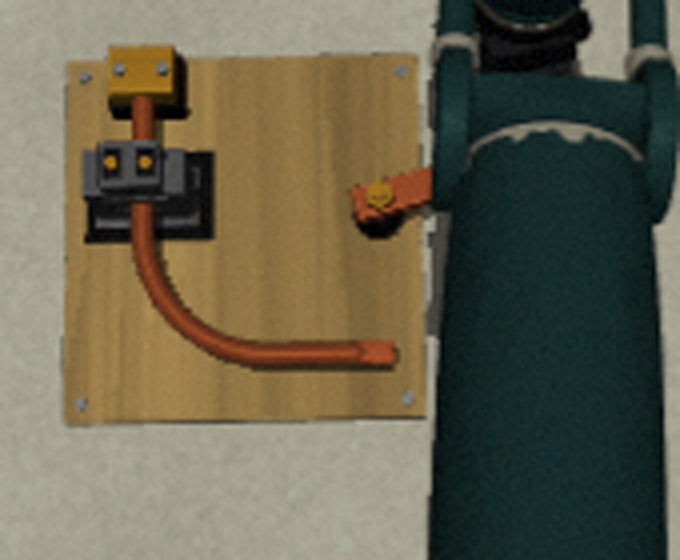

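```bash
python3 - <<'E'
from h import *
c=cur(); cal=get_calibration("wrist")
print("end corners",ray("wrist",[(193,210),(222,209)],.08,cal).round(4)," model ",lk(1.82,.135,-.013)[:2].round(4),lk(1.82,.135,.013)[:2].round(4))
print("face pts",ray("wrist",[(213,22),(222,205)],.08,cal).round(4)); print(ray("wrist",[(194,46)],.097,cal))
# finger tip region: project planned TCP-plane points
print(proj("wrist",[[*lk(1.82,.11,.046)[:2],.08]],cal))
E
```

```text
t 19.6 pos [ 0.6754 -0.0117  0.2006] x [ 0.963  0.269 -0.   ] y [-0.     0.001 -1.   ] z [-0.269  0.963  0.001] F [-1.4 -0.6  0.7] w 0.003 q [-0.05  0.29  1.64  0.    1.21 -0.33]
end corners [[ 0.6285 -0.0496  0.08  ]
 [ 0.6535 -0.0416  0.08  ]]  model  [ 0.6253 -0.0517] [ 0.6504 -0.0447]
face pts [[ 0.6099  0.1047  0.08  ]
 [ 0.6526 -0.0379  0.08  ]]
[[0.60320749 0.08276103 0.097     ]]
[[254.38624795 184.63662292]]
```

Emit:
carry_out --pt "0 26 0 0 -1" --pt "0 30 0 0 -1" --pt "0 30 0 0 -1" --pt "0 30 0 0 -1" --pt "0 20 0 0 -1" --pt "0 0 0 0 -1" --pt "0 0 0 0 -1" --pt "0 0 0 0 -1"

```text
time_s: 20.6
position: [0.6768, -0.0113, 0.0666]
ee_rot: [0.701, 0.098, -0.096, -0.7]
wrist_force: [0.9, -0.4, -0.0]
gripper_width: 0.005
```

```bash
python3 - <<'E'
from h import *
c=cur(); 
follow(c,[lk(1.82,.11,.038),lk(1.82,.11,.0305)]+[lk(1.82-.075*i,.11,.0305) for i in range(1,23)])
E
```

```text
t 20.6 pos [ 0.6768 -0.0113  0.0666] x [0.963 0.271 0.003] y [ 0.003 -0.    -1.   ] z [-0.271  0.963 -0.001] F [ 0.9 -0.4 -0. ] w 0.005 q [-0.05  0.41  1.75  0.    0.98 -0.33]
[[-9,3,0,0.0,-1],[-8,0,0,0.0,-1],[-8,0,-2,0.08,-1],[-9,0,-2,0.07,-1],[-8,0,-2,0.08,-1],[-8,0,-2,0.07,-1],[-9,0,-2,0.08,-1],[-8,0,-2,0.07,-1]]
[[-8,0,-2,0.08,-1],[-9,0,-2,0.07,-1],[-8,0,-2,0.08,-1],[-8,0,-2,0.07,-1],[-9,0,-2,0.08,-1],[-8,0,-2,0.07,-1],[-8,0,-2,0.08,-1],[-9,0,-2,0.07,-1]]
[[-8,0,-2,0.08,-1],[-8,0,-2,0.07,-1],[-9,0,-2,0.08,-1],[-8,0,-2,0.07,-1],[-8,0,-2,0.08,-1],[-9,0,-2,0.07,-1],[-8,0,-2,0.08,-1],[-8,0,-2,0.07,-1]]
end [ 4.99200e-01  3.03000e-02  6.36000e-02 -7.88383e+01]
```

Emit:
carry_out --pt "-9 2 0 0 -1" --pt "-8 0 0 0 -1" --pt "-8 0 -2 0.08 -1" --pt "-9 0 -2 0.07 -1" --pt "-8 0 -2 0.08 -1" --pt "-8 0 -2 0.07 -1" --pt "-9 0 -2 0.08 -1" --pt "-8 0 -2 0.07 -1"

```text
time_s: 21.6
position: [0.6103, -0.0321, 0.0631]
ee_rot: [-0.704, 0.063, -0.064, 0.704]
wrist_force: [1.6, 0.8, 1.2]
gripper_width: 0.005
```

```bash
python3 - <<'E'
from h import *
im=capture("wrist"); cv2.imwrite("pics/w10.png",im[:,:,::-1])
capture("scene")
c=cur(); print(lk(1.37,.11,.0305))
follow(c,[lk(1.37-.075*i,.11,.0305) for i in range(1,17)])
E
```

```text
t 21.7 pos [ 0.6096 -0.0322  0.0629] x [ 0.984 -0.176 -0.   ] y [-0.  0. -1.] z [ 0.176  0.984 -0.   ] F [ 0.3 -0.3  0.4] w 0.006 q [-0.09  0.31  1.9  -0.    0.94  0.08]
[  0.61209857  -0.03185703   0.064      -10.1697904 ]
[[-6,-1,-1,0.08,-1],[-8,0,-2,0.07,-1],[-9,0,-2,0.08,-1],[-8,0,-2,0.07,-1],[-8,0,-2,0.08,-1],[-8,0,-2,0.07,-1],[-9,0,-2,0.08,-1],[-8,0,-2,0.07,-1]]
[[-8,0,-2,0.08,-1],[-9,0,-2,0.07,-1],[-8,0,-2,0.08,-1],[-8,0,-2,0.07,-1],[-9,0,-2,0.08,-1],[-8,0,-2,0.07,-1],[-8,0,-2,0.08,-1],[-9,0,-2,0.07,-1]]
end [ 4.99400e-01  3.11000e-02  6.39000e-02 -7.88695e+01]
```

View pics/w10.png

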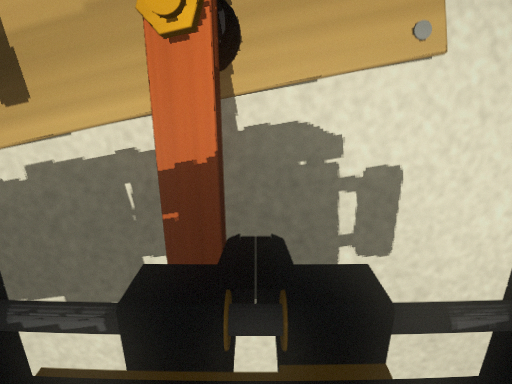

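Emit:
carry_out --pt "-6 -1 -1 0.08 -1" --pt "-8 0 -2 0.07 -1" --pt "-9 0 -2 0.08 -1" --pt "-8 0 -2 0.07 -1" --pt "-8 0 -2 0.08 -1" --pt "-8 0 -2 0.07 -1" --pt "-9 0 -2 0.08 -1" --pt "-8 0 -2 0.07 -1"

```text
time_s: 22.7
position: [0.5473, -0.0182, 0.064]
ee_rot: [0.655, -0.267, 0.268, -0.654]
wrist_force: [0.4, -0.6, -0.1]
gripper_width: 0.004
```

Emit:
carry_out --pt "-8 0 -2 0.08 -1" --pt "-9 0 -2 0.07 -1" --pt "-8 0 -2 0.08 -1" --pt "-8 0 -2 0.07 -1" --pt "-9 0 -2 0.08 -1" --pt "-8 0 -2 0.07 -1" --pt "-8 0 -2 0.08 -1" --pt "0 0 0 0 -1"

```text
time_s: 23.7
position: [0.5045, 0.0233, 0.0638]
ee_rot: [-0.562, 0.429, -0.429, 0.562]
wrist_force: [0.9, 0.1, 0.0]
gripper_width: 0.003
```

```bash
python3 - <<'E'
from h import *
im=capture("wrist"); cv2.imwrite("pics/w11.png",im[:,:,::-1])
im=capture("scene"); cv2.imwrite("pics/s11.png",cv2.resize(im[120:270,160:360,::-1],None,fx=4,fy=4,interpolation=cv2.INTER_CUBIC))
c=cur(); print(lk(.245,.11,.0305))
follow(c,[lk(t,.11,.0305) for t in (.19,.14,.1,.07,.05,.03,.015,.0)])
E
```

```text
t 23.8 pos [0.5047 0.023  0.0638] x [ 0.264 -0.965  0.   ] y [ 0. -0. -1.] z [0.965 0.264 0.   ] F [ 0.3 -0.2 -0.2] w 0.008 q [-0.    0.13  2.12 -0.    0.89  1.3 ]
[ 5.03520801e-01  2.32310096e-02  6.40000000e-02 -7.46275424e+01]
[[-7,0,-3,0.05,-1],[-5,0,-1,0.05,-1],[-5,0,-1,0.04,-1],[-3,0,-1,0.03,-1],[-2,0,-1,0.02,-1],[-2,0,0,0.02,-1],[-2,0,-1,0.02,-1],[-2,0,0,0.01,-1]]
end [ 4.92200e-01  4.91000e-02  6.38000e-02 -8.84553e+01]
```

View pics/w11.png

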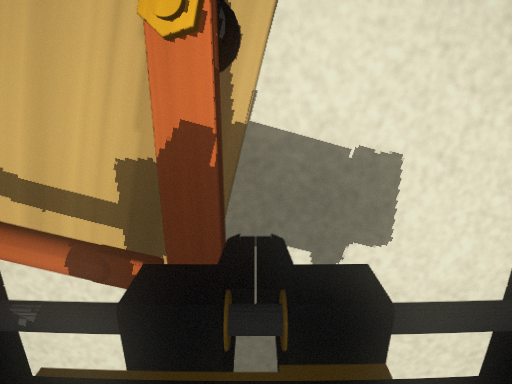

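View pics/s11.png

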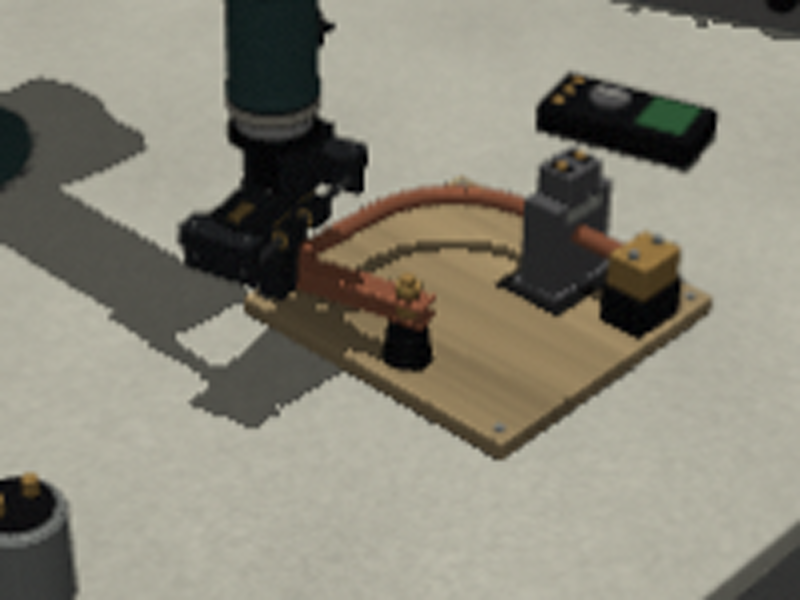

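Emit:
carry_out --pt "-7 0 -3 0.05 -1" --pt "-5 0 -1 0.05 -1" --pt "-5 0 -1 0.04 -1" --pt "-3 0 -1 0.03 -1" --pt "-2 0 -1 0.02 -1" --pt "-2 0 0 0.02 -1" --pt "-1 0 0 0.02 -1" --pt "0 0 0 0 -1"

```text
time_s: 24.8
position: [0.4931, 0.0464, 0.0635]
ee_rot: [0.509, -0.491, 0.491, -0.508]
wrist_force: [0.3, -1.5, 0.2]
gripper_width: 0.003
```

```bash
python3 - <<'E'
from h import *
c=cur(); print(lk(0,.11,.0305))
E
```

```text
t 24.8 pos [0.4931 0.0464 0.0635] x [ 0.035 -0.999 -0.   ] y [-0.001  0.    -1.   ] z [ 0.999  0.035 -0.001] F [ 0.3 -1.5  0.2] w 0.003 q [0.04 0.11 2.14 0.   0.89 1.58]
[ 4.92240443e-01  4.87455106e-02  6.40000000e-02 -8.86650083e+01]
```

Now I'll creep in 1 mm at a time until the stop shows as force.

Emit:
carry_out --pt "-1 0 0 0 -1" --pt "0 0 0 0 -1" --pt "-1 0 0 0 -1" --pt "0 0 0 0 -1" --pt "-1 0 0 0 -1" --pt "0 0 0 0 -1" --pt "0 0 0 0 -1" --pt "0 0 0 0 -1"

```text
time_s: 25.8
position: [0.4934, 0.0493, 0.0638]
ee_rot: [-0.509, 0.491, -0.491, 0.509]
wrist_force: [-0.2, -0.3, -0.9]
gripper_width: 0.005
```

```bash
python3 - <<'E'
from h import *
im=capture("wrist"); cv2.imwrite("pics/w12.png",im[:,:,::-1]); cal=get_calibration("wrist")
capture("scene"); cur()
E
```

```text
t 25.9 pos [0.4934 0.0493 0.0638] x [ 0.035 -0.999 -0.   ] y [ 0.  0. -1.] z [0.999 0.035 0.   ] F [-0.4 -0.4  0.6] w 0.006 q [0.05 0.11 2.14 0.   0.89 1.59]
```

View pics/w12.png

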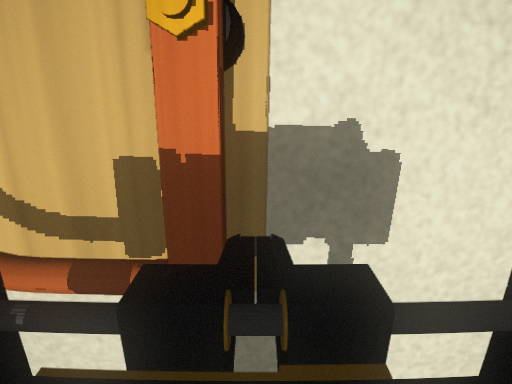

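Emit:
carry_out --pt "-1 0 0 0 -1" --pt "0 0 0 0 -1" --pt "-1 0 0 0 -1" --pt "0 0 0 0 -1" --pt "-1 0 0 0 -1" --pt "0 0 0 0 -1" --pt "0 0 0 0 -1" --pt "0 0 0 0 -1"

```text
time_s: 26.9
position: [0.4934, 0.0499, 0.0638]
ee_rot: [0.51, -0.49, 0.492, -0.508]
wrist_force: [-0.1, -12.5, 0.6]
gripper_width: 0.007
```

Emit:
carry_out --pt "2 0 0 0 -1" --pt "5 0 0 0 -1" --pt "15 0 0 0 -1" --pt "25 0 0 0 -1" --pt "30 -10 0 0 -1" --pt "20 -40 0 0 -1" --pt "20 -50 0 0 -1" --pt "0 -50 0 0 -1"

```text
time_s: 27.9
position: [0.497, -0.0663, 0.2151]
ee_rot: [-0.508, 0.492, -0.492, 0.508]
wrist_force: [1.1, -0.0, -0.2]
gripper_width: 0.003
```

Emit:
carry_out --pt "40 0 0 0 -1" --pt "40 0 0 0 -1" --pt "40 0 0 0 -1" --pt "40 0 0 0 -1" --pt "20 0 0 0 -1" --pt "0 0 0 0 -1" --pt "0 0 0 0 -1" --pt "0 0 0 0 -1"

```text
time_s: 28.9
position: [0.5035, -0.2433, 0.2137]
ee_rot: [-0.509, 0.491, -0.491, 0.509]
wrist_force: [-0.9, -0.3, 0.3]
gripper_width: 0.001
```

```bash
python3 - <<'E'
from h import *
cur()
im=capture("top"); cv2.imwrite("pics/t13.png",cv2.resize(im[120:260,160:330,::-1],None,fx=4,fy=4,interpolation=cv2.INTER_CUBIC)); cv2.imwrite("pics/t13f.png",im[:,:,::-1])
for q in ["ct","link_end","link_pivot","resistor","multimeter","rod_tip"]:
    print(q,[(np.round(d["at"],4),round(d["confidence"],2)) for d in place_of("top",q)][:2])
im=capture("scene"); cv2.imwrite("pics/s13.png",cv2.resize(im[120:270,160:360,::-1],None,fx=4,fy=4,interpolation=cv2.INTER_CUBIC))
for q in ["ct","link_end","link_pivot","resistor","multimeter","rod_tip"]:
    print(q,[(np.round(d["at"],4),round(d["confidence"],2)) for d in place_of("scene",q)][:2])
print("closed link_end",board(30-115,-125-13), "pad", board(47,60))
E
```

```text
t 28.9 pos [ 0.5035 -0.2433  0.2137] x [ 0.036 -0.999 -0.   ] y [-0.  0. -1.] z [ 0.999  0.036 -0.   ] F [-0.9 -0.3  0.3] w 0.001 q [-0.49  0.06  1.88  0.    1.2   1.04]
ct [(array([0.6111, 0.2651, 0.0217]), 0.84)]
link_end [(array([0.4847, 0.0623, 0.066 ]), 0.82), (array([0.5794, 0.264 , 0.0691]), 0.35)]
link_pivot [(array([0.6027, 0.0811, 0.0697]), 0.97), (array([0.4826, 0.0706, 0.0686]), 0.35)]
resistor [(array([ 5.949e-01, -3.148e-01, -5.000e-04]), 0.38)]
multimeter [(array([ 0.4706,  0.5338, -0.0018]), 0.87)]
rod_tip [(array([ 0.5935, -0.3145, -0.    ]), 0.68), (array([0.4828, 0.069 , 0.0696]), 0.6)]
ct [(array([0.6148, 0.2721, 0.0178]), 0.72)]
link_end [(array([0.4862, 0.0648, 0.0678]), 0.76)]
link_pivot [(array([0.5966, 0.0807, 0.0688]), 0.62)]
resistor [(array([ 0.5911, -0.3152,  0.0042]), 0.76)]
multimeter [(array([4.756e-01, 5.322e-01, 4.000e-04]), 0.82)]
rod_tip [(array([0.4772, 0.0669, 0.0721]), 0.71)]
closed link_end [0.48683818 0.06655714] pad [0.61418937 0.26757871]
```

View pics/t13.png

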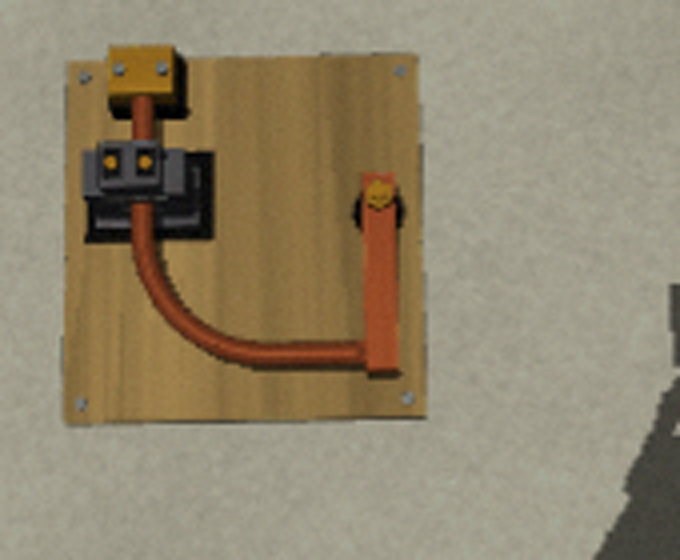

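View pics/s13.png

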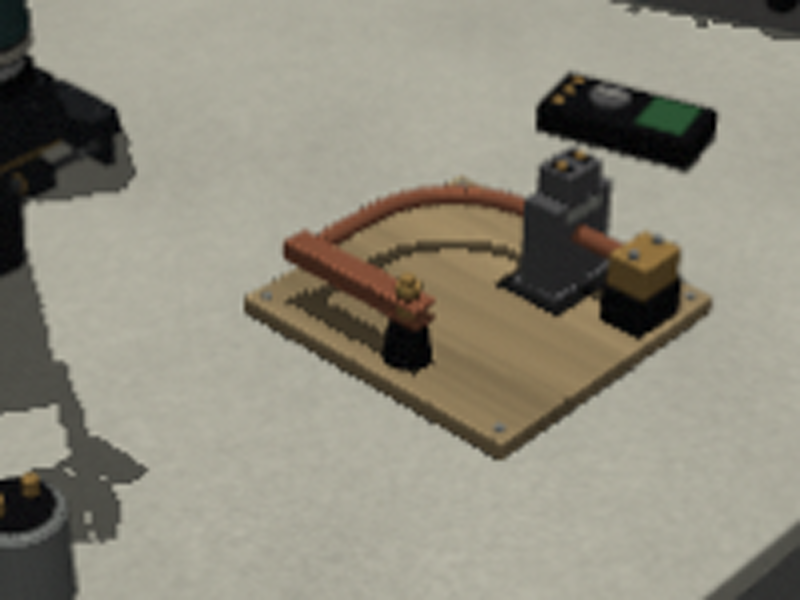

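```bash
python3 - <<'E'
from h import *
cur(); print(ctrl.close_job())
E
```

```text
t 29.6 pos [ 0.5035 -0.2446  0.2137] x [ 0.035 -0.999 -0.   ] y [-0.  0. -1.] z [ 0.999  0.035 -0.   ] F [-1.1 -0.7 -0.1] w -0.001 q [-0.5   0.06  1.88 -0.    1.2   1.04]
the job is handed in; nothing more can be done
None
```

The current transformer is mounted on the rubber pad and the link is closed over the rod's free end. I handed the job in at 29.6 s of the 67 s allowed, with the gripper clear of everything.

**Transformer:** I gripped it by the terminal housing, threaded it over the rod tip and turned it with the rod round the bend. The wrist force only showed the transformer's weight (about 6 N) all the way round, so I saw no sign of it catching on the rod. I lowered it until the force showed it resting on the pad, then let go.

**Link:** I pushed it shut with closed fingers until it met its stop at about 12 N, then backed away.

**Last checks:**
- **Transformer position:** it stands upright and square to the rod. Before lowering, the wrist picture put it within about 2 mm of the pad centre. Afterwards the networks put it within about 5 mm along each axis.
- **Link angle:** it lies parallel to the board edge and over the rod tip in both the top and scene pictures.
- **Resistor and multimeter:** they are where they were at the start, to within a few mm.

**One small disagreement:** the networks put the link's push face 2 to 4 mm short of the closed position. That is within their stated error, and I trusted the force at the stop and the parallel edges instead.

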